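# Open the braced touch-up paint tin

### The arm

A 6-joint arm with a two-finger parallel gripper is mounted at the origin on the work surface. World frame = base frame: x ahead of the robot, y to its left, z up, the work surface at z = 0. Lengths are in m, angles in degrees, forces in N, time in s.
With the tool pointing down it reaches from about 0.25 to 0.8 m from the base axis. Payload 3.9 kg.
Tool frame: the origin (TCP) lies midway between the tips of the shut fingers; the grasp point (between the pads) lies 19 mm behind it; y points along the fingers, z is the direction in which the jaws open and shut, and the axes are right-handed (so a half turn about y gives the same grasp; the last joint's range is limited). The gripper opens to 85 mm and grips with 20 to 120 N. Pads are 22 mm wide; open, the fingers measure 114 mm over their backs; the gripper's body (76 mm by 85 mm) begins 54 mm behind the grasp point. The pads swing forward as they close: fully open they stand 13 mm farther back than shut.
Start: joints at [-75.86, 14.897, -7.913, 67.191, 0, 90], TCP at [0.128, -0.509, 0.231] pointing down, gripper open.
Joint ranges: [-159.42, 159.42], [-47.68, 98.78], [-73.54, 78.23], [-108.79, 121.32], [-90, 84.71], [-180, 180]. Speed limits (degrees/s): [147.25, 147.25, 180, 180, 180, 180].

### API

Orientations are given as [roll, pitch, yaw] about the fixed x, y, z axes, in that order (R = Rz(yaw) Ry(pitch) Rx(roll)).
In Python, from rig import telemetry, grab_frame, hand_in gives the robot as it stands. The module is installed in compiled form; this text tells all that it offers.
- The arm moves only by the tool servo_tool, never from a script. Its argument "steps" is one flat list of numbers, 7 for each row, row after row: the shift along the tool's x, y, z in m, then the turn, a rotation vector about the tool's x, y, z in degrees, then the closure, from -1 (fully open) to 1 (shut), so that 0 is half open. In form: [dx, dy, dz, ax, ay, az, jaw, dx, dy, dz, ax, ay, az, jaw, ...]. A call has 1 to 10 rows; each row shifts and turns the commanded pose from where the row before left it, along the tool's axes as they then stand; what a row does not reach is not made up. A row lasts 1/10 s, in which the tool goes at most 50 mm and 8.59 degrees, less where a joint would pass 70% of its speed; a pose out of reach is approached as far as the arm can. A call is refused whole if a number of a shift passes 0.05 or a number of a turn 8.59, either way. A call with a gripper value outside its range is refused whole. The fingers move at their own pace and stop on an object; "newtons" is the grip in N (left out, the last holds). Time passes only in rows, so rows that do not move let the fingers close. It gives the time, the measured TCP pose, the force and the opening at its end, in the units of the state.
- telemetry.read_state(): the state, without advancing time (a new reading comes with each control period).
- grab_frame(name): name is "side" or "top"; returns a dict with "image" (420x560x3 uint8, red, green, blue), "z_map" (420x560 float32, m along the optical axis (not along the pixel's ray), 0 where there is no reading), "fov_y" (degrees; the focal length in pixels is half the picture's height over the tangent of half this angle, whatever the lens; pixels are square), "cx", "cy" (the principal point, pixels), "distortion" ([k1, k2, p1, p2, k3] as OpenCV has them; the pictures are not rectified), "eye" and "orientation" of the camera in the world. Camera axes: x right, y up, looking along -z (the intrinsics and any distortion apply to the point x, -y, -z); pixel columns grow to the right and rows downward; lengths in m; the calibration is good to about 2 mm. A picture is of the moment at which its call begins.
- hand_in(): hands the job in, once; it reports no verdict.
The state is a dict: "time": time; "q": joint angles; "qd": joint speeds; "joint_efforts": joint torques, N m; "position": TCP position; "eef_rot": TCP orientation; "ft_force": force on the tool from outside, world axes, zero at the start; "torque": the same for the moment, N m; "gripper_width": finger opening in m.
Only numpy, scipy, OpenCV 4.12 (cv2) and the standard library are available. Lean on these libraries where they do the work, as an engineer would, in place of code of your own. Each camera call takes 0.05 s, during which the arm holds its last target.

### The job

Open the square tin of touch-up paint that stands braced in the green cradle: lift the loose yellow dust cap off it and set it, open side down, over the post of the cap holder, then unscrew the tight red cap anticlockwise, and as soon as its threads let go lift it straight up off the neck without pulling the tin out of the cradle. Finish while still holding the red cap in the gripper, level and just above the neck (clear of it by a few centimetres at most), and leave the wrench, blue stove handle and grinding disc alone.

Things in the scene. Friction and masses are not known exactly. Their poses are not given: they have to be found in the camera images.
- cradle: Green steel cradle fixed to the bench, left or right side: a 100 mm square base plate 4 mm thick with four upright sides 30 mm high round an 81 mm square well. It braces the tin against turning, but the tin can be pulled up out of it. Origin at the centre of its underside, z up.
- tin: Square steel paint tin with a blue band, 78 x 78 mm, 0.5 to 0.7 kg, loose in the cradle's well (play 1.5 mm a side), its flat shoulder 80 mm above its underside. Origin at the centre of its underside, 4 mm above the bench, z up. On the shoulder beside the cap a red bar lies along the tin's +x (tight), a white bar 77 degrees (1.35 rad) anticlockwise of it seen from above (free).
- neck_rim (a point): On the tin's axis, at the rim of its round neck, 31 mm above the shoulder. The neck is 35 mm across with three short rising threads. A sprung black rubber seal in it pushes up on the red cap with about 28 N; with the cap off, the seal stands 8.5 mm above this point.
- screw_center (a point): Centre (half-way up) of the red screw cap: 53 mm diameter, 32 mm high, ribbed side, a white stripe on top and side from its axis along its own +x. Screwed on, it is upright on the tin's axis, its centre 105 mm above the tin's underside, its lower edge 9 mm above the shoulder; hidden under the dust cap at first. Lifting it 31 mm clears neck and seal.
- screwcap: The red cap, 60 g; origin centred on its open underside. Its yaw from the tin's x is 0 to 0.2 rad at the start, tight (roughly 0.2 to 0.4 N m). Turned anticlockwise from above it rises 2 to 4 mm; threads are disengaged from 1.05 to 1.6 rad, best at 1.35 rad (stripe to white bar); a stop lies at 1.65 rad. Before 1.05 rad pulling up lifts the tin. One grasp can do the turn.
- dust_center (a point): Centre (half-way up) of the yellow plastic dust cap: a loose inverted cup, 65 mm outside and 60 mm inside diameter, 38 mm high, top 4 mm thick. It sits upright over the red cap, its top resting on the red cap's top, its lower edge 7 mm and its centre 26 mm above the tin's shoulder.
- dustcap: The yellow dust cap, 50 g; origin at the centre of its open underside, 19 mm below its centre point, z up.
- holder_seat (a point): Cap holder fixed to the bench, left or right side: a grey round pedestal, 64 mm diameter, 30 mm high, with an aluminium post of 36 mm diameter rising 20 mm above it (tapering to 24 mm). This point is on the axis at the pedestal's top, 30 mm above the bench. With the dust cap over the post, lower edge on the pedestal, the cap's centre is 19 mm above this point.
- wrench: Bystander: loose steel wrench 170 mm long lying flat beyond the work, across the bench. Origin near its middle.
- stove_handle: Bystander: loose blue bent-rod handle, 110 x 45 mm, rod 10 mm thick, lying flat in the middle of the bench, pointing away from the robot, between cradle and holder. Origin at the middle of its open side.
- grind_disc: Bystander: loose black grinding disc, 115 mm diameter, 6 mm thick, steel hub, lying flat at the far left. Origin at the centre of its underside.
Mind the look-alikes: they are no part of the job. There is more than one size of the dustcap; the job needs the middle-sized.

How it is judged (in metres and radians):
On the way, in this order (a step that is already met when the one before it is completed fails the run):
1. the yellow dust cap sits over the holder's post and is released, the red cap still screwed on (horizontal distance between dust_center and holder_seat below 0.016 m and z of dust_center in the frame of holder_seat between 0.014 and 0.024 m and angle between dust_center's own z axis and vertical below 0.12 rad and contact force between the fingers and dustcap below 0.2 N and angle between the x axis of screw_center and the x axis of tin, either way round below 0.5 rad), for 0.2 s.
2. the red cap has been unscrewed (turned until the threads disengage) while still down on the neck of the seated tin (angle between the x axis of screw_center and the x axis of tin, either way round above 1 rad and z of screw_center in the frame of tin below 0.114 m and horizontal distance between screw_center and tin below 0.006 m and distance of tin from where it was at the start of the episode below 0.01 m and angle between tin's own z axis and vertical below 0.06 rad).
At the end, for the whole second after the job is handed in: Dust cap released, upright on the pedestal (axis within 16 mm). Tin seated (moved under 10 mm). Red cap held still by the fingers over the neck: within 20 mm of the tin axis, level within 0.2 rad, centre 137.5 to 195 mm above the tin underside (1 to 59 mm clear), touching only the gripper (horizontal distance between dust_center and holder_seat below 0.016 m and z of dust_center in the frame of holder_seat between 0.014 and 0.024 m and angle between dust_center's own z axis and vertical below 0.12 rad and contact force between the fingers and dustcap below 0.2 N and distance of tin from where it was at the start of the episode below 0.01 m and angle between tin's own z axis and vertical below 0.06 rad and z of screw_center in the frame of tin between 0.1375 and 0.195 m and horizontal distance between screw_center and tin below 0.02 m and angle between screw_center's own z axis and vertical below 0.2 rad and contact force between the fingers and screwcap above 2 N and contact force between screwcap and tin below 0.1 N and contact force between screwcap and cradle below 0.1 N and linear speed of screwcap below 0.03 m/s); the arm keeps its last pose, push and grip.
It fails at once if the tin is pulled up out of its seat or tipped (distance of tin from where it was at the start of the episode above 0.015 m or angle between tin's own z axis and vertical above 0.15 rad).
It fails at once if the wrench is disturbed (moved more than 30 mm) (distance of wrench from where it was at the start of the episode above 0.03 m).
It fails at once if the blue stove handle is disturbed (moved more than 30 mm) (distance of stove_handle from where it was at the start of the episode above 0.03 m).
It fails at once if the grinding disc is disturbed (moved more than 30 mm) (distance of grind_disc from where it was at the start of the episode above 0.03 m).
It also fails if it takes over 54 s, if anything falls off the work surface, if the arm or the gripper's body presses on something with over 40 N, if the wrist force passes 120 N, or if a joint passes its speed limit or range.

## Working session

There is one attempt and no reset: what is moved stays moved. The work goes in short steps, Python scripts to look and compute and a tool call to move; the robot and the scene stay as the last step left them, time stands still between calls to the robot, and variables do not carry over. Pictures are saved under pics/ and viewed, and the job is handed in when it is done.

Besides the shell and the picture viewer there is one more tool, called after "Emit:" as name(argument=value, ...), one argument or row to a line, values as JSON. servo_tool: Moves the arm, as the interface text tells. Its arguments: {"type":"object","properties":{"steps":{"type":"array","items":{"type":"number"}},"newtons":{"type":"number"}},"required":["steps"]}

```bash
mkdir -p pics; python3 - <<'E'
from rig import telemetry, grab_frame
import cv2, numpy as np, pickle
print(telemetry.read_state())
for n in("side","top"):
    f=grab_frame(n); pickle.dump(f,open(n+"0.pkl","wb"))
    print(n,{k:v for k,v in f.items() if k not in("image","z_map")}, (f["z_map"]>0).mean())
    cv2.imwrite(f"pics/{n}0.png",f["image"][:,:,::-1])
E
```

```text
{'time': 0.0, 'q': array([-7.58592930e+01,  1.49372663e+01, -7.98732707e+00,  6.71894516e+01,
        1.64735827e-03,  8.99973088e+01]), 'qd': array([ 0.07186032,  0.03752259,  0.1005366 , -0.07581228,  0.00176531,
       -0.08276213]), 'joint_efforts': array([ 2.59107808e-03, -4.05685687e+01,  2.53919810e+01,  1.90174539e-02,
        3.78926470e-04, -4.95477195e-06]), 'position': array([ 0.12810014, -0.50842114,  0.23044051]), 'eef_rot': array([-9.01140450e+01,  1.65271165e-03, -1.65856605e+02]), 'ft_force': array([ 0.19969404,  0.49743917, -0.10701173]), 'torque': array([-0.01325953, -0.01555117, -0.01881389]), 'gripper_width': 0.0852767765870327}
side {'fov_y': 44.914259237512965, 'cx': 275.7667928353245, 'cy': 212.09810722853294, 'distortion': array([-0.11069406,  0.        ,  0.        ,  0.        ,  0.        ]), 'eye': array([0.10486311, 0.69993863, 0.72200182]), 'orientation': array([  50.90541253,    0.69015818, -143.46720122])} 0.9957993197278912
top {'fov_y': 44.98146847958278, 'cx': 282.5248966567925, 'cy': 201.88761006202174, 'distortion': array([-0.10351348,  0.        ,  0.        ,  0.        ,  0.        ]), 'eye': array([0.3268798 , 0.09143978, 1.01345218]), 'orientation': array([ 14.02869763,  -0.10137046, -84.71790294])} 0.9958545918367347
```

View pics/side0.png

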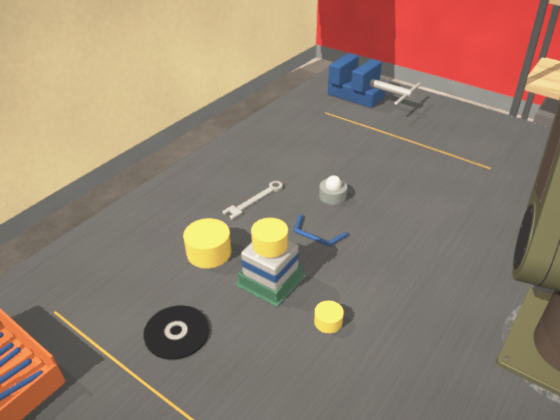

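View pics/top0.png

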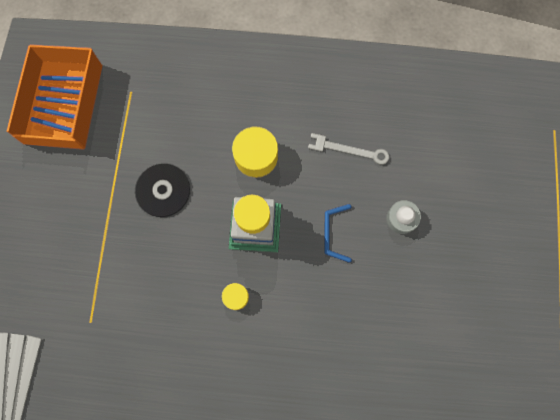

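The side view shows three yellow caps: large at (208,243), middle on the tin in the green cradle at (270,238), and small at (329,316). In the top view they are at (255,152), (252,214) and (235,297). The holder is at side (334,190) and top (405,216). Next I'll measure them and confirm which cap is the right one with a crop.

```bash
cat > h.py <<'E'
import numpy as np, cv2
from scipy.spatial.transform import Rotation as R
def cam(f):
    h=f["image"].shape[0]; fl=h/2/np.tan(np.radians(f["fov_y"])/2)
    K=np.array([[fl,0,f["cx"]],[0,fl,f["cy"]],[0,0,1.]])
    Rw=R.from_euler("xyz",f["orientation"],degrees=True).as_matrix()@np.diag([1,-1,-1.])
    return K,np.array(f["distortion"]),Rw,np.array(f["eye"])
def rays(f,px):
    K,d,Rw,e=cam(f)
    u=cv2.undistortPoints(np.array(px,float).reshape(-1,1,2),K,d).reshape(-1,2)
    return e,np.c_[u,np.ones(len(u))]@Rw.T   # z-depth 1
def pts(f,mask):
    v,u=np.nonzero(mask&(f["z_map"]>0)); e,r=rays(f,np.c_[u,v])
    return e+r*f["z_map"][v,u][:,None]
def plane(f,px,z):
    e,r=rays(f,px); return e+r*((z-e[2])/r[:,2])[:,None]
def tri(f1,p1,f2,p2):
    e1,r1=rays(f1,[p1]);e2,r2=rays(f2,[p2]); 
    s=np.linalg.lstsq(np.c_[r1[0],-r2[0]],e2-e1,rcond=None)[0]
    a=e1+s[0]*r1[0];b=e2+s[1]*r2[0]; return (a+b)/2,np.linalg.norm(a-b)
def circ(p):
    A=np.c_[2*p[:,:2],np.ones(len(p))];s=np.linalg.lstsq(A,(p[:,:2]**2).sum(1),rcond=None)[0]
    return s[:2],np.sqrt(s[2]+s[0]**2+s[1]**2)
def hsv(f): return cv2.cvtColor(f["image"],cv2.COLOR_RGB2HSV)
E
python3 - <<'E'
import pickle; from h import *
F={n:pickle.load(open(n+"0.pkl","rb")) for n in("side","top")}
for n,f in F.items():
    H=hsv(f); 
    y=(cv2.inRange(H,(22,170,120),(34,255,255))>0)
    k,l,s,c=cv2.connectedComponentsWithStats(y.astype(np.uint8))
    for i in range(1,k):
        if s[i,4]<200: continue
        m=cv2.erode((l==i).astype(np.uint8),np.ones((3,3)))>0
        P=pts(f,m); zt=np.percentile(P[:,2],90)
        T=P[abs(P[:,2]-zt)<.004]
        hull=T[cv2.convexHull(T[:,:2].astype(np.float32),returnPoints=False)[:,0]]
        cc,r=circ(hull)
        print(n,"yellow px",c[i].round(),"area",s[i,4],"ztop",zt.round(4),"c",cc.round(4),"r(eroded)",r.round(4))
    g=(cv2.inRange(H,(60,80,30),(90,255,160))>0)
    P=pts(f,g); P=P[P[:,2]>.02]; print(n,"green",len(P),P.mean(0).round(4),P.max(0).round(4)) if len(P) else 0
f=F["top"]
allp=pts(f,f["z_map"]>0)
# holder region top
for n,c in(("top",(405,216)),("side",(334,190))):
    f=F[n]; m=np.zeros((420,560),bool); m[c[1]-25:c[1]+25,c[0]-25:c[0]+25]=1
    P=pts(f,m); print(n,"zmin/max",P[:,2].min(),P[:,2].max())
    for lo,hi in((.026,.034),(.045,.06)):
        T=P[(P[:,2]>lo)&(P[:,2]<hi)]; hull=T[cv2.convexHull(T[:,:2].astype(np.float32),returnPoints=False)[:,0]]
        print(lo,len(T),np.median(T[:,2]),*circ(hull),T[:,:2].mean(0))
s=F["side"]["image"][170:350,170:360];t=F["top"]["image"][120:320,190:430]
a=cv2.resize(s,(570,540),interpolation=cv2.INTER_CUBIC);cv2.imwrite("pics/cropside.png",a[:,:,::-1])
b=cv2.resize(t,(720,600),interpolation=cv2.INTER_CUBIC);cv2.imwrite("pics/croptop.png",b[:,:,::-1])
E
```

```text
side green 44 [0.5188 0.2064 0.0273] [0.5643 0.2109 0.0317]Traceback (most recent call last):
  File "<stdin>", line 10, in <module>
  File "h.py", line 13, in pts
    v,u=np.nonzero(mask&(f["z_map"]>0)); e,r=rays(f,np.c_[u,v])
                                             ~~~~^^^^^^^^^^^^^^
  File "h.py", line 10, in rays
    u=cv2.undistortPoints(np.array(px,float).reshape(-1,1,2),K,d).reshape(-1,2)
      ~~~~~~~~~~~~~~~~~~~^^^^^^^^^^^^^^^^^^^^^^^^^^^^^^^^^^^^^^^^
cv2.error: OpenCV(4.12.0) /io/opencv/modules/calib3d/src/undistort.dispatch.cpp:347: error: (-215:Assertion failed) CV_IS_MAT(_src) && CV_IS_MAT(_dst) && (_src->rows == 1 || _src->cols == 1) && (_dst->rows == 1 || _dst->cols == 1) && _src->cols + _src->rows - 1 == _dst->rows + _dst->cols - 1 && (CV_MAT_TYPE(_src->type) == CV_32FC2 || CV_MAT_TYPE(_src->type) == CV_64FC2) && (CV_MAT_TYPE(_dst->type) == CV_32FC2 || CV_MAT_TYPE(_dst->type) == CV_64FC2) in function 'cvUndistortPointsInternal'
```

```bash
python3 - <<'E'
import pickle; from h import *
F={n:pickle.load(open(n+"0.pkl","rb")) for n in("side","top")}
print(hsv(F["side"])[232,270],hsv(F["side"])[245,208],hsv(F["top"])[214,252],hsv(F["side"])[170,40])
for n,f in F.items():
    H=hsv(f); 
    y=(cv2.inRange(H,(20,190,120),(34,255,255))>0)
    k,l,s,c=cv2.connectedComponentsWithStats(y.astype(np.uint8))
    for i in range(1,k):
        if s[i,4]<200: continue
        m=cv2.erode((l==i).astype(np.uint8),np.ones((3,3)))>0
        if m.sum()<200: continue
        P=pts(f,m); zt=np.percentile(P[:,2],75)
        T=P[abs(P[:,2]-zt)<.004]
        hull=T[cv2.convexHull(T[:,:2].astype(np.float32),returnPoints=False)[:,0]]
        cc,r=circ(hull)
        print(n,"yellow px",c[i].round(),"area",s[i,4],"ztop",zt.round(4),"c",cc.round(4),"r(eroded)",r.round(4))
    g=(cv2.inRange(H,(60,80,30),(90,255,160))>0)
    P=pts(f,g); P=P[P[:,2]>.02]; print(n,"green",len(P),P.mean(0).round(4),P.min(0).round(4),P.max(0).round(4)) if len(P) else 0
f=F["top"]
for n,c in(("top",(405,216)),("side",(334,190))):
    f=F[n]; m=np.zeros((420,560),bool); m[c[1]-25:c[1]+25,c[0]-25:c[0]+25]=1
    P=pts(f,m); print(n,"zmin/max",P[:,2].min(),P[:,2].max())
    for lo,hi in((.025,.034),(.045,.06)):
        T=P[(P[:,2]>lo)&(P[:,2]<hi)]; hull=T[cv2.convexHull(T[:,:2].astype(np.float32),returnPoints=False)[:,0]]
        print(lo,len(T),np.median(T[:,2]),*circ(hull),T[:,:2].mean(0))
s=F["side"]["image"][170:350,170:360];t=F["top"]["image"][120:320,190:430]
a=cv2.resize(s,(570,540),interpolation=cv2.INTER_CUBIC);cv2.imwrite("pics/cropside.png",a[:,:,::-1])
b=cv2.resize(t,(720,600),interpolation=cv2.INTER_CUBIC);cv2.imwrite("pics/croptop.png",b[:,:,::-1])
E
```

```text
[ 29 121 247] [ 29 121 247] [ 27 181 237] [ 21  80 219]
side green 44 [0.5188 0.2064 0.0273] [0.4793 0.1322 0.0201] [0.5643 0.2109 0.0317]
top green 180 [0.5037 0.1456 0.0293] [0.4783 0.1189 0.0201] [0.5679 0.2077 0.0342]
top zmin/max -0.0053793022588985995 0.054590017268800084
0.025 490 0.030234796833028876 [ 0.56675786 -0.13307476] 0.031870655781458465 [ 0.56459825 -0.1314737 ]
0.045 212 0.04954920235316196 [ 0.5665762 -0.1319213] 0.016999809237493054 [ 0.56581564 -0.13166473]
side zmin/max -0.004646107116739295 0.05360055946607234
0.025 252 0.02996000286493561 [ 0.56768354 -0.13135955] 0.0321784713006415 [ 0.56257912 -0.12309986]
0.045 102 0.04938017787040544 [ 0.5672963  -0.12899861] 0.016184869608316617 [ 0.5669806  -0.12864013]
```

View pics/cropside.png

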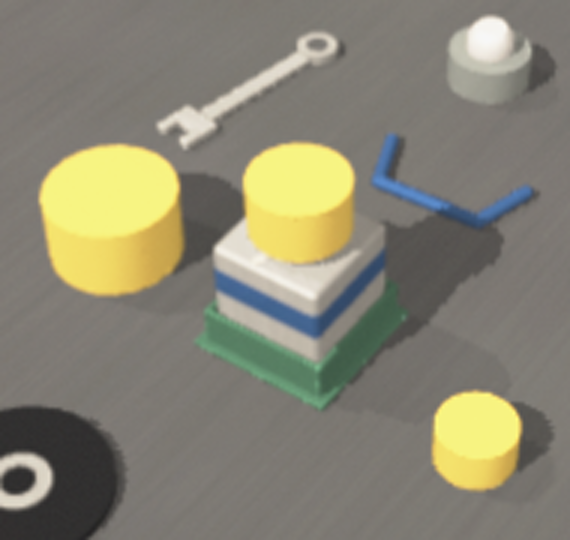

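View pics/croptop.png

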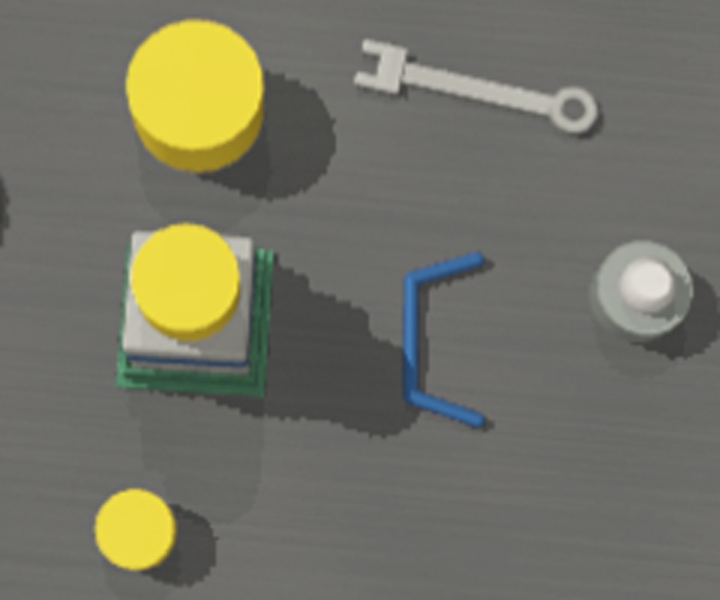

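The crops confirm it. The middle cap (side crop (299,200), top crop (185,280)) is the one on the blue-banded tin in the green cradle. The large and small caps stand on the bench and are look-alikes. Next I'll measure that cap, the tin's yaw and the obstacles.

```bash
python3 - <<'E'
import pickle; from h import *
F={n:pickle.load(open(n+"0.pkl","rb")) for n in("side","top")}
TC={}
for n,f in F.items():
    H=hsv(f); y=(cv2.inRange(H,(24,100,120),(34,255,255))>0)
    k,l,s,c=cv2.connectedComponentsWithStats(y.astype(np.uint8))
    for i in range(1,k):
        m=(l==i)
        if m.sum()<200 or m.sum()>4000: continue
        P=pts(f,m); zt=np.percentile(P[:,2],70)
        if zt<.03: continue
        T=P[abs(P[:,2]-zt)<.004]
        hull=T[cv2.convexHull(T[:,:2].astype(np.float32),returnPoints=False)[:,0]]
        cc,r=circ(hull); print(n,"yellow px",c[i].round(),"area",s[i,4],"ztop",np.median(T[:,2]).round(4),"c",cc.round(4),"r",r.round(4))
    # shoulder
    P=pts(f,f["z_map"]>0)
    T=P[(abs(P[:,2]-.084)<.004)&(np.hypot(*(P[:,:2]-[.515,.165]).T)<.07)]
    print(n,"shoulder",len(T),np.median(T[:,2]),cv2.minAreaRect((T[:,:2]*1000).astype(np.float32)))
    G=pts(f,cv2.inRange(H,(60,60,20),(95,255,200))>0); G=G[(G[:,2]>.028)&(np.hypot(*(G[:,:2]-[.515,.165]).T)<.09)]
    print(n,"green",len(G),cv2.minAreaRect((G[:,:2]*1000).astype(np.float32)))
    B=pts(f,cv2.inRange(H,(105,120,60),(120,255,255))>0); B=B[(B[:,2]<.03)&(B[:,0]>.4)&(B[:,0]<.65)&(B[:,1]<.12)]
    print(n,"blue",B.min(0),B.max(0))
E
```

```text
side yellow px [204. 240.] area 1525 ztop 0.0538 c [0.6741 0.179 ] r 0.0453
side yellow px [267. 235.] area 1021 ztop 0.1294 c [0.5252 0.1648] r 0.0328
side yellow px [327. 315.] area 676 ztop 0.0299 c [0.3801 0.1873] r 0.025
side shoulder 573 0.08383855932429984 ((525.2625732421875, 166.91909790039062), (79.8209228515625, 77.63626861572266), 2.995836019515991)
side green 136 ((523.3341064453125, 166.54855346679688), (85.3675537109375, 89.18685913085938), 0.6884998679161072)
side blue [ 0.46958557 -0.0326197   0.00388349] [0.58467716 0.02759657 0.01316014]
top yellow px [255. 151.] area 1851 ztop 0.054 c [0.6722 0.1782] r 0.045
top yellow px [252. 214.] area 1117 ztop 0.1297 c [0.5237 0.1642] r 0.0319
top yellow px [235. 296.] area 580 ztop 0.0298 c [0.3782 0.1874] r 0.0247
top shoulder 580 0.08396509495685317 ((523.639892578125, 164.65000915527344), (77.69075775146484, 78.0212173461914), 1.7945414781570435)
top green 149 ((522.869384765625, 164.5205841064453), (87.9480972290039, 88.72409057617188), 1.6848055124282837)
top blue [ 0.46840705 -0.0325791  -0.00170213] [0.58368053 0.0248247  0.01563172]
```

Emit:
servo_tool(
  steps=[0,0,0,0,-8.43,0,-1,0,0,0,0,-8.43,0,-1,0,0,0,0,-8.43,0,-1,0,0,0,0,-8.43,0,-1,0,0,0,0,-8.43,0,-1,0,0,0,0,-8.43,0,-1,0,0,0,0,-8.43,0,-1,0,0,0,0,-8.43,0,-1,0,0,0,0,-8.42,0,-1,0,0,0,0,0,0,-1],
)

```text
time: 1.1
position: [0.1282, -0.5087, 0.2308]
eef_rot: [-90.0, 0.1, -90.0]
ft_force: [-0.1, -0.1, -0.8]
gripper_width: 0.0856
```

Emit:
servo_tool(
  steps=[-0.034,0,0.02,0,0,0,-1,-0.034,0,0.02,0,0,0,-1,-0.034,0,0.02,0,0,0,-1,-0.034,0,0.02,0,0,0,-1,-0.034,0,0.02,0,0,0,-1,-0.034,0,0.02,0,0,0,-1,-0.034,0,0.02,0,0,0,-1,-0.034,0,0.02,0,0,0,-1,-0.034,0,0.02,0,0,0,-1,-0.034,0,0.02,0,0,0,-1],
)

```text
time: 2.1
position: [0.3286, -0.1676, 0.2313]
eef_rot: [-90.0, -0.0, -90.2]
ft_force: [0.1, -0.3, 0.4]
gripper_width: 0.0855
```

Emit:
servo_tool(
  steps=[-0.034,0,0.02,0,0,0,-1,-0.034,0,0.02,0,0,0,-1,-0.034,0,0.02,0,0,0,-1,-0.034,0,0.02,0,0,0,-1,-0.034,0,0.02,0,0,0,-1,-0.034,0,0.02,0,0,0,-1,-0.034,0,0.02,0,0,0,-1,-0.034,0,0.02,0,0,0,-1,-0.034,0,0.019,0,0,0,-1,0,0,0,0,0,0,-1],
)

```text
time: 3.1
position: [0.5096, 0.1407, 0.2306]
eef_rot: [-89.9, 0.1, -89.9]
ft_force: [-0.1, -0.8, 0.1]
gripper_width: 0.085
```

Emit:
servo_tool(
  steps=[-0.012,0,0.0075,0,0,0,-1,-0.012,0,0.0075,0,0,0,-1,0,0.02,0,0,0,0,-1,0,0.02,0,0,0,0,-1,0,0.02,0,0,0,0,-1,0,0,0,0,0,0,-1],
)

```text
time: 3.7
position: [0.5203, 0.1601, 0.1688]
eef_rot: [-90.3, -0.1, -90.1]
ft_force: [-0.1, 0.2, -0.6]
gripper_width: 0.0853
```

```bash
cat > snap.py <<'E'
import sys; from rig import telemetry, grab_frame; import cv2,pickle,numpy as np
t=sys.argv[1]; crop=len(sys.argv)>2
for n in("side","top"):
    f=grab_frame(n); pickle.dump(f,open(f"{n}{t}.pkl","wb"))
    im=f["image"]; 
    r={"side":(150,330,170,360),"top":(120,310,170,440)}[n]
    im=cv2.resize(im[r[0]:r[1],r[2]:r[3]],None,fx=2.8,fy=2.8,interpolation=cv2.INTER_CUBIC)
    cv2.imwrite(f"pics/{n}{t}.png",im[:,:,::-1])
s=[telemetry.read_state() for _ in range(1)][0]
print(s["time"],s["position"].round(4),s["eef_rot"].round(2),s["q"].round(1),s["ft_force"].round(1))
E
python3 snap.py 1
```

```text
3.8 [0.5222 0.1607 0.1715] [-9.003e+01 -1.000e-02 -9.007e+01] [ 17.1  18.8 -11.5  59.7   0.  107.2] [ 0.4  0.2 -0. ]
```

View pics/side1.png

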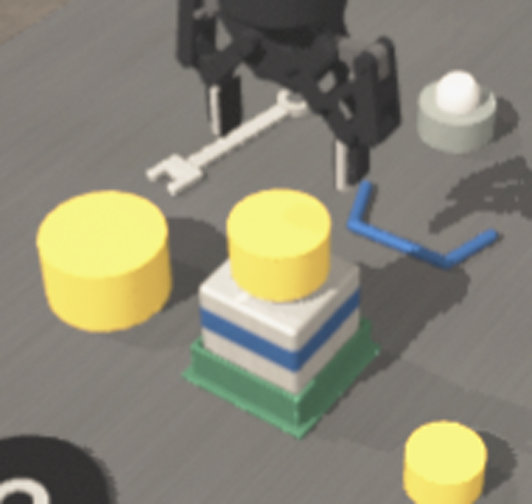

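View pics/top1.png

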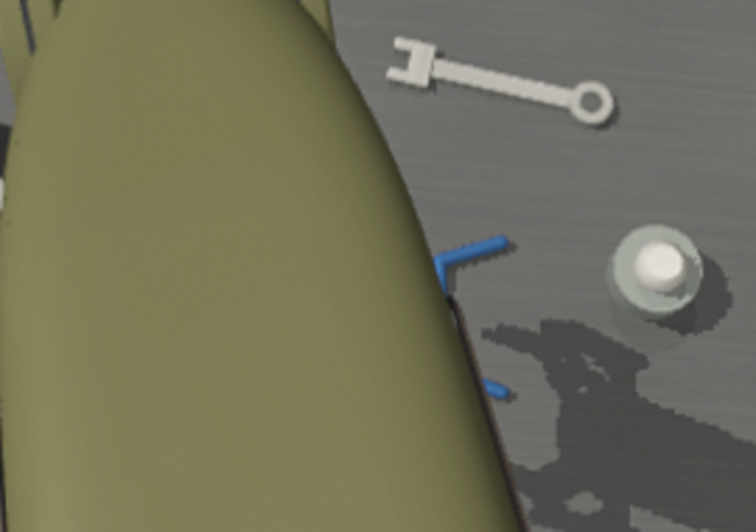

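Side crop: the open fingers hang over the cap, with tips at (228,130) and (348,185). The arm hides the tin in the top view. I'll shift a few mm and descend.

Emit:
servo_tool(
  steps=[-0.0035,0.01,0.0025,0,0,0,-1,0,0.018,0,0,0,0,-1,0,0.018,0,0,0,0,-1,0,0.018,0,0,0,0,-1,0,0.018,0,0,0,0,-1,0,0,0,0,0,0,-1,0,0,0,0,0,0,-1],
)

```text
time: 4.5
position: [0.5252, 0.1647, 0.0898]
eef_rot: [-90.0, 0.0, -90.0]
ft_force: [0.2, 0.1, -0.0]
gripper_width: 0.0855
```

```bash
python3 snap.py 2
```

```text
4.6 [0.5259 0.1648 0.0906] [-8.987e+01  4.000e-02 -9.001e+01] [ 17.4  22.8 -18.4  48.6   0.  107.4] [ 0.3  0.1 -0.4]
```

View pics/side2.png

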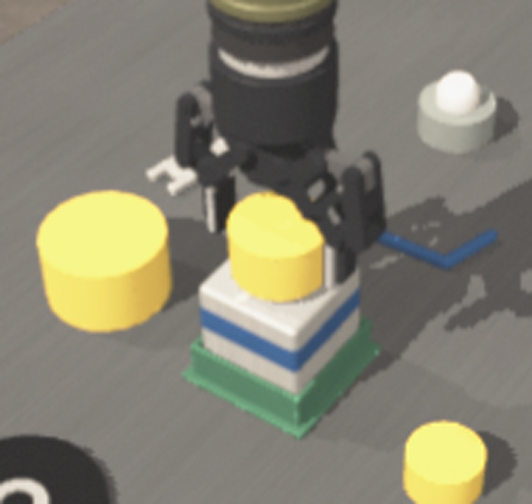

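The fingers straddle the dust cap, with no contact force. Closing gently.

Emit:
servo_tool(
  steps=[0,0,0,0,0,0,1,0,0,0,0,0,0,1,0,0,0,0,0,0,1,0,0,0,0,0,0,1,0,0,0,0,0,0,1,0,0,0,0,0,0,1,0,0,0,0,0,0,1,0,0,0,0,0,0,1],
  newtons=22,
)

```text
time: 5.4
position: [0.5255, 0.1648, 0.0902]
eef_rot: [-89.9, 0.1, -90.0]
ft_force: [-0.4, 0.4, 4.8]
gripper_width: 0.0658
```

```bash
python3 snap.py 3
```

```text
5.5 [0.5255 0.1648 0.0903] [-8.989e+01  5.000e-02 -9.000e+01] [ 17.4  22.8 -18.5  48.5   0.  107.4] [-0.2  0.9  6. ]
```

View pics/side3.png

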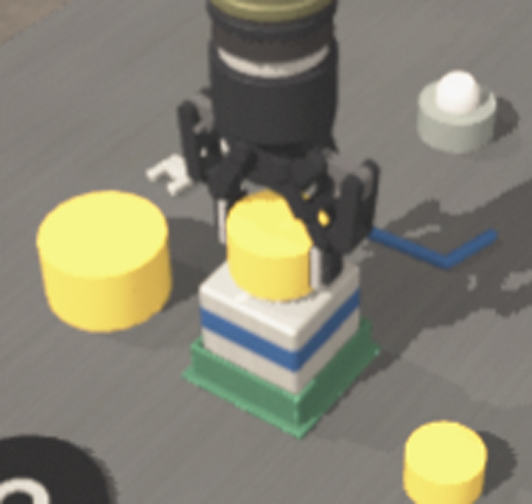

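Emit:
servo_tool(
  steps=[0,-0.004,0,0,0,0,1,0,-0.01,0,0,0,0,1,0,-0.016,0,0,0,0,1,0,-0.02,0,0,0,0,1,0,-0.02,0,0,0,0,1,0,-0.01,0,0,0,0,1,0,0,0,0,0,0,1],
)

```text
time: 6.2
position: [0.5258, 0.1647, 0.171]
eef_rot: [-89.8, 0.1, -90.0]
ft_force: [0.1, 0.2, -0.3]
gripper_width: 0.0653
```

```bash
python3 snap.py 4
```

```text
6.3 [0.5244 0.1643 0.1689] [-9.003e+01 -1.000e-02 -9.000e+01] [ 17.4  19.2 -11.3  59.5  -0.  107.4] [ 0.  -0.3 -1. ]
```

View pics/side4.png

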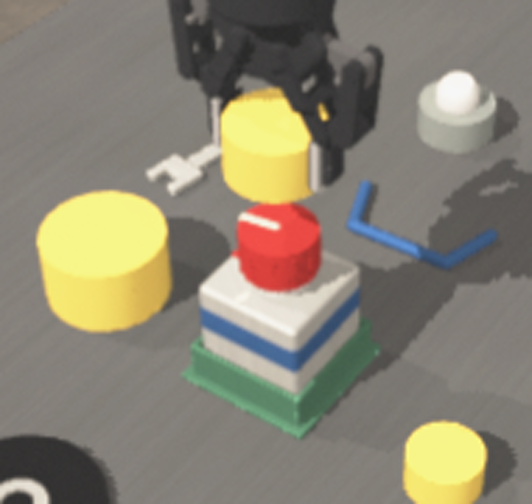

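The dust cap is lifted and held level at about (268,145). The red cap is uncovered at (279,247), with its white stripe pointing to the upper left. Carrying the dust cap to the holder.

Emit:
servo_tool(
  steps=[0.016,0,0.0026,0,0,0,1,0.035,0,0.005,0,0,0,1,0.035,0,0.005,0,0,0,1,0.035,0,0.005,0,0,0,1,0.035,0,0.005,0,0,0,1,0.035,0,0.005,0,0,0,1,0.035,0,0.005,0,0,0,1,0.035,0,0.005,0,0,0,1,0.035,0,0.005,0,0,0,1,0,0,0,0,0,0,1],
)

```text
time: 7.3
position: [0.567, -0.1364, 0.168]
eef_rot: [-90.1, -0.1, -90.3]
ft_force: [-0.7, 0.6, -0.3]
gripper_width: 0.0653
```

Emit:
servo_tool(
  steps=[0,0.02,0,0,0,0,1,0,0.02,0,0,0,0,1,0,0.015,0,0,0,0,1,0,0,0,0,0,0,1,0,0,0,0,0,0,1],
)

```text
time: 7.8
position: [0.5665, -0.1314, 0.1138]
eef_rot: [-90.1, 0.0, -90.0]
ft_force: [-0.4, -0.0, 0.0]
gripper_width: 0.0653
```

```bash
python3 snap.py 5; python3 - <<'E'
import pickle; from h import *
for n in("side","top"):
    f=pickle.load(open(n+"5.pkl","rb"))
    H=hsv(f); y=(cv2.inRange(H,(24,100,100),(34,255,255))>0)
    P=pts(f,y); P=P[(abs(P[:,0]-.567)<.06)&(abs(P[:,1]+.131)<.06)&(P[:,2]>.04)]
    print(n,len(P),P.min(0),P.max(0))
    if len(P)>50:
        # cylinder side points below the top
        zt=P[:,2].max(); S=P[(P[:,2]<zt-.006)]; print("side circ",len(S),circ(S)); 
    r=pts(f,(cv2.inRange(H,(0,150,100),(6,255,255))>0)|(cv2.inRange(H,(174,150,100),(180,255,255))>0)); r=r[(np.hypot(*(r[:,:2]-[.524,.164]).T)<.06)&(r[:,2]>.08)]
    T=r[r[:,2]>.121]; 
    if len(T)>20:
        hull=T[cv2.convexHull(T[:,:2].astype(np.float32),returnPoints=False)[:,0]]; print(n,"red top",np.median(T[:,2]),circ(hull))
    im=f["image"]; 
    if n=="side": cv2.imwrite("pics/h5.png",cv2.resize(im[100:240,260:420],None,fx=4,fy=4,interpolation=cv2.INTER_CUBIC)[:,:,::-1])
E
```

```text
7.9 [ 0.5678 -0.1316  0.115 ] [-8.994e+01 -1.000e-02 -8.999e+01] [-13.1  24.5 -11.6  53.9   0.   76.9] [ 0.8 -0.5 -0.2]
side 582 [ 0.53563417 -0.15592073  0.11535797] [ 0.59680086 -0.0960126   0.15624328]
side circ 270 (array([ 0.56643037, -0.12481743]), np.float64(0.026336955916334098))
side red top 0.12544729530030163 (array([0.52468694, 0.16601951]), np.float64(0.026715952173433755))
top 494 [ 0.52862453 -0.14140117  0.11874787] [ 0.60055125 -0.09399009  0.25297083]
side circ 488 (array([ 0.56062921, -0.11882886]), np.float64(0.018667332791493498))
top red top 0.1256638058260529 (array([0.52266186, 0.16424981]), np.float64(0.02534429866508211))
```

View pics/h5.png

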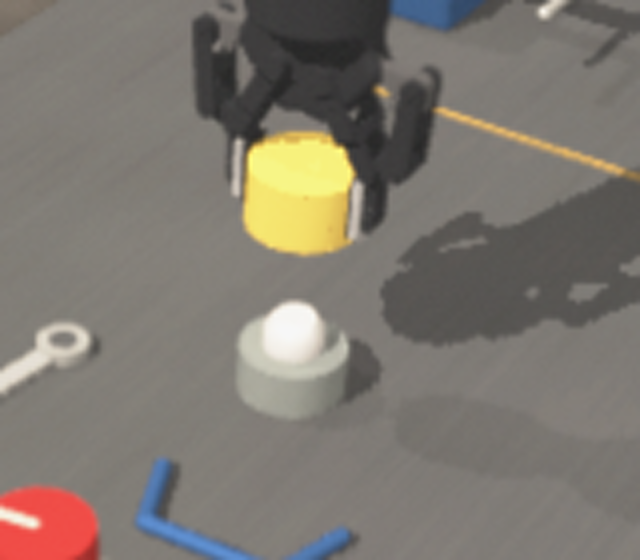

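View pics/top5.png

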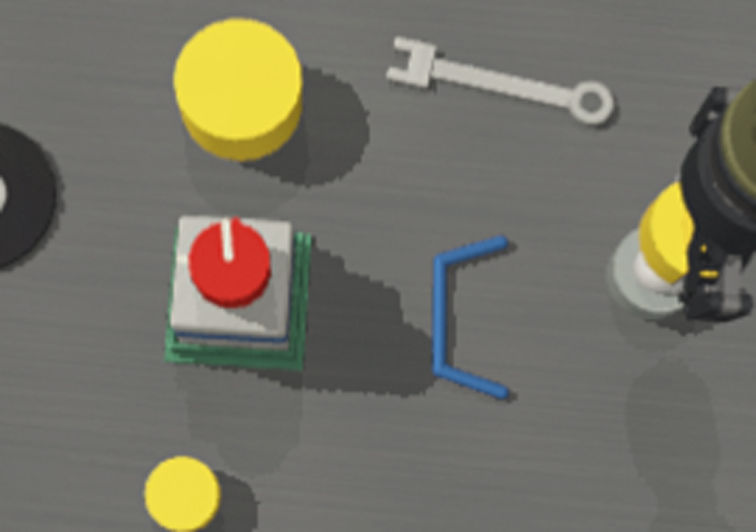

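The cap is centred over the post in the side view: cap at (300,195), post at (294,335) in the crop. The clearance is over 10 mm, so I'll lower it.

Emit:
servo_tool(
  steps=[0,0.015,0,0,0,0,1,0,0.015,0,0,0,0,1,0,0.015,0,0,0,0,1,0,0.015,0,0,0,0,1,0,0.01,0,0,0,0,1,0,0.007,0,0,0,0,1,0,0.004,0,0,0,0,1,0,0.002,0,0,0,0,1,0,0.002,0,0,0,0,1,0,0,0,0,0,0,1],
)

```text
time: 8.9
position: [0.5675, -0.1316, 0.0295]
eef_rot: [-90.0, -0.0, -90.0]
ft_force: [-0.1, -0.6, -0.8]
gripper_width: 0.0653
```

```bash
python3 snap.py 6; python3 - <<'E'
import pickle; from h import *
f=pickle.load(open("side6.pkl","rb"))
H=hsv(f); y=(cv2.inRange(H,(24,100,100),(34,255,255))>0)
P=pts(f,y); P=P[(abs(P[:,0]-.567)<.06)&(abs(P[:,1]+.131)<.06)&(P[:,2]>.015)]
print(np.percentile(P[:,2],[1,50,95]))
cv2.imwrite("pics/h6.png",cv2.resize(f["image"][100:240,260:420],None,fx=4,fy=4,interpolation=cv2.INTER_CUBIC)[:,:,::-1])
E
```

```text
9.0 [ 0.5676 -0.1317  0.0296] [-8.997e+01 -1.000e-02 -9.000e+01] [-13.1  29.2 -18.2  42.6   0.   76.9] [-1.   0.   0.1]
[0.03319907 0.06730088 0.07074367]
```

View pics/h6.png

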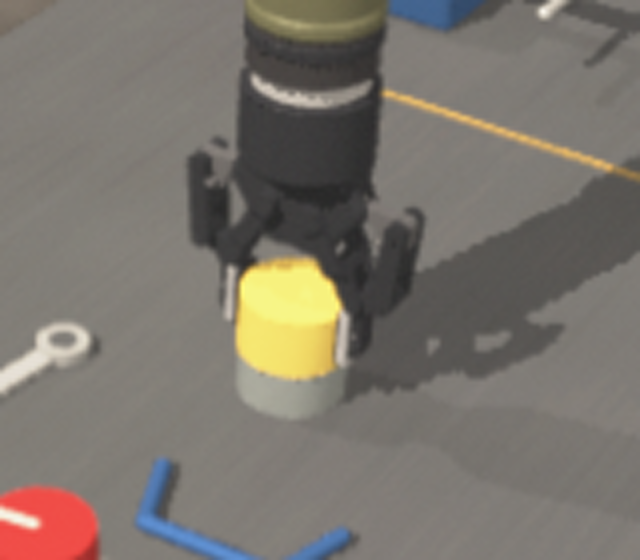

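The cap is over the post and its lower edge is a hair above the pedestal. Lowering gently to contact.

Emit:
servo_tool(
  steps=[0,0.001,0,0,0,0,1,0,0.001,0,0,0,0,1,0,0,0,0,0,0,1],
)

```text
time: 9.3
position: [0.5678, -0.1318, 0.0291]
eef_rot: [-89.9, -0.0, -90.0]
ft_force: [-2.8, 0.5, 10.5]
gripper_width: 0.0655
```

Emit:
servo_tool(
  steps=[0,0,0,0,0,0,-1,0,0,0,0,0,0,-1,0,0,0,0,0,0,-1,0,0,0,0,0,0,-1,0,0,0,0,0,0,-1,0,0,0,0,0,0,-1],
)

```text
time: 9.9
position: [0.5673, -0.1316, 0.0271]
eef_rot: [-90.0, 0.0, -90.0]
ft_force: [-0.3, -0.6, 0.0]
gripper_width: 0.0855
```

Emit:
servo_tool(
  steps=[0,-0.01,0,0,0,0,-1,0,-0.02,0,0,0,0,-1,0,-0.03,0,0,0,0,-1,0,-0.04,0,0,0,0,-1,0,-0.04,0,0,0,0,-1,0,0,0,0,0,0,-1],
)

```text
time: 10.5
position: [0.5715, -0.1326, 0.1744]
eef_rot: [-89.3, -0.2, -90.0]
ft_force: [0.7, 0.4, 0.3]
gripper_width: 0.0855
```

```bash
python3 snap.py 7; python3 - <<'E'
import pickle; from h import *
for n in("side","top"):
    f=pickle.load(open(n+"7.pkl","rb"))
    H=hsv(f); y=(cv2.inRange(H,(24,100,100),(34,255,255))>0)
    P=pts(f,y); P=P[(abs(P[:,0]-.567)<.06)&(abs(P[:,1]+.131)<.06)&(P[:,2]>.015)&(P[:,2]<.1)]
    T=P[abs(P[:,2]-.068)<.004]; print(n,len(P),len(T))
    if len(T)>20:
        hull=T[cv2.convexHull(T[:,:2].astype(np.float32),returnPoints=False)[:,0]]; print(n,np.median(T[:,2]),circ(hull))
    # red cap + stripe
    red=(cv2.inRange(H,(0,150,100),(6,255,255))>0)|(cv2.inRange(H,(174,150,100),(180,255,255))>0)
    P0=pts(f,f["z_map"]>0); v,u=np.nonzero(f["z_map"]>0)
    sel=(abs(P0[:,2]-.1253)<.0035)&(np.hypot(*(P0[:,:2]-[.524,.165]).T)<.04)
    T=P0[sel]
    if len(T)>50:
        hull=T[cv2.convexHull(T[:,:2].astype(np.float32),returnPoints=False)[:,0]]; c,r=circ(hull); print(n,"redtop",np.median(T[:,2]),c,r)
        w=H[v[sel],u[sel]]; W=T[(w[:,1]<140)&(w[:,2]>170)&(np.hypot(*(T[:,:2]-c).T)<.023)]; d=W[:,:2].mean(0)-c; print("stripe dir deg",np.degrees(np.arctan2(d[1],d[0])),len(W))
    cv2.imwrite(f"pics/h7{n}.png",cv2.resize(f["image"][100:300,220:440],None,fx=3,fy=3,interpolation=cv2.INTER_CUBIC)[:,:,::-1])
f=pickle.load(open("top7.pkl","rb"))
cv2.imwrite("pics/t7.png",cv2.resize(f["image"][185:260,215:295],None,fx=7,fy=7,interpolation=cv2.INTER_CUBIC)[:,:,::-1])
E
```

```text
10.6 [ 0.5684 -0.1318  0.1693] [-8.979e+01 -5.000e-02 -9.000e+01] [-13.1  22.2  -6.6  61.    0.   76.9] [ 0.3  0.4 -0.1]
side 620 396
side 0.06831514827356516 (array([ 0.56836327, -0.13149941]), np.float64(0.0327707672228288))
side redtop 0.1254425061510262 [0.52538207 0.16519044] 0.02688946918353894
stripe dir deg 3.063588804186595 44
top 1000 834
top 0.06843300056206325 (array([ 0.56669661, -0.13145251]), np.float64(0.03258813890688823))
top redtop 0.1257510070544276 [0.52382362 0.16453316] 0.026080069699098096
stripe dir deg 9.8922213310474 47
```

View pics/h7side.png

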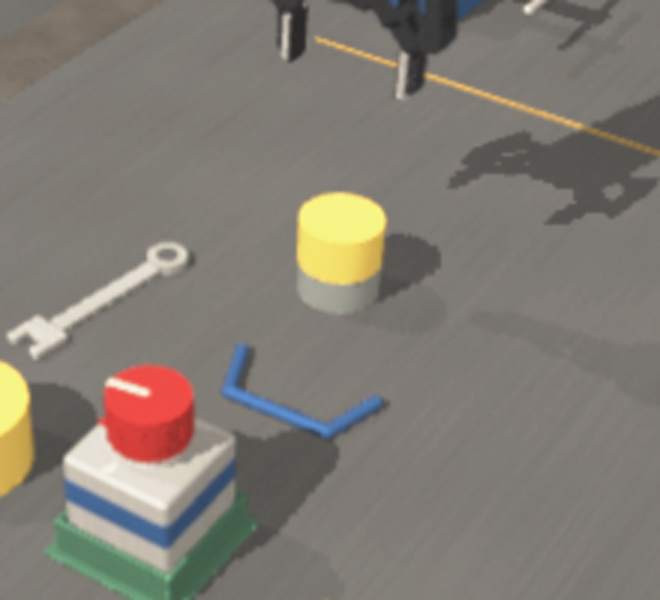

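View pics/t7.png

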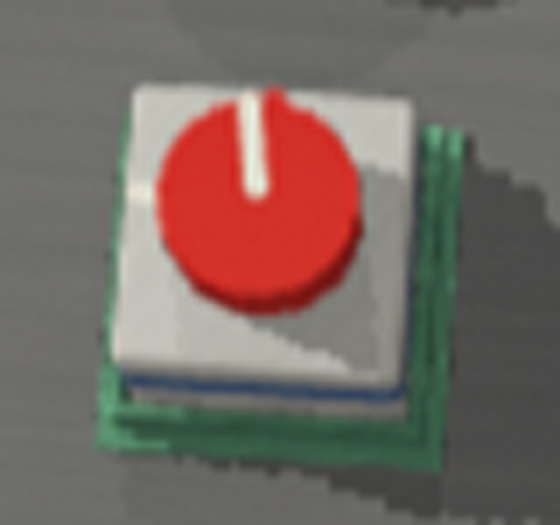

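The dust cap is on the holder: top at z 0.068, centre at (0.5675,-0.1315), within 1 mm of the axis. In the enlarged top view the stripe runs from (257,190) to (250,95), just left of the red bar at (275,95). The white bar is on the left at (140,190). So the red cap's yaw is about 0.1 rad from the tin's x. Moving to it.

Emit:
servo_tool(
  steps=[-0.033,0,-0.0047,0,0,0,-1,-0.033,0,-0.0047,0,0,0,-1,-0.033,0,-0.0047,0,0,0,-1,-0.033,0,-0.0047,0,0,0,-1,-0.033,0,-0.0047,0,0,0,-1,-0.033,0,-0.0047,0,0,0,-1,-0.033,0,-0.0047,0,0,0,-1,-0.033,0,-0.0047,0,0,0,-1,-0.032,0,-0.0047,0,0,0,-1,0,0,0,0,0,0,-1],
)

```text
time: 11.6
position: [0.5233, 0.1675, 0.1658]
eef_rot: [-90.2, 0.0, -89.7]
ft_force: [0.2, 0.0, 0.4]
gripper_width: 0.0853
```

Emit:
servo_tool(
  steps=[0,0.016,0,0,0,0,-1,0,0.016,0,0,0,0,-1,0,0.016,0,0,0,0,-1,0,0.016,0,0,0,0,-1,0,0.01,0,0,0,0,-1,0,0.005,0,0,0,0,-1,0,0,0,0,0,0,-1,0,0,0,0,0,0,-1],
)

```text
time: 12.4
position: [0.5254, 0.1643, 0.0886]
eef_rot: [-90.0, 0.0, -90.0]
ft_force: [0.5, 0.2, -0.2]
gripper_width: 0.0856
```

```bash
python3 snap.py 8
```

```text
12.5 [0.5257 0.1646 0.0891] [-8.992e+01  2.000e-02 -9.000e+01] [ 17.4  22.9 -18.6  48.4  -0.  107.4] [ 0.3 -0.7  0.1]
```

View pics/side8.png

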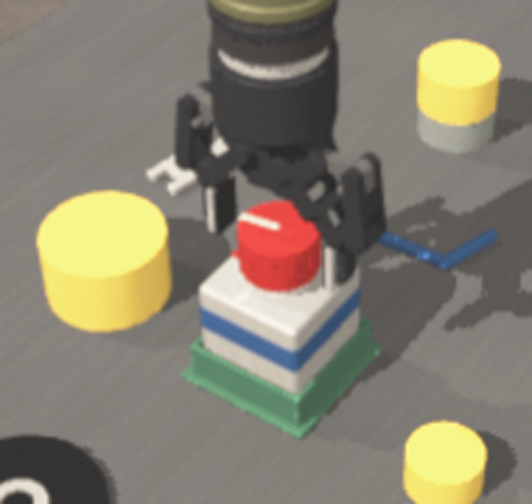

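Emit:
servo_tool(
  steps=[0,0,0,0,0,0,1,0,0,0,0,0,0,1,0,0,0,0,0,0,1,0,0,0,0,0,0,1,0,0,0,0,0,0,1,0,0,0,0,0,0,1,0,0,0,0,0,0,1,0,0,0,0,0,0,1,0,0,0,0,0,0,1],
  newtons=70,
)

```text
time: 13.4
position: [0.5248, 0.1646, 0.089]
eef_rot: [-90.0, 0.0, -90.0]
ft_force: [-1.6, 0.2, 6.1]
gripper_width: 0.0519
```

```bash
python3 snap.py 9; python3 -c "
from rig import telemetry as t;s=t.read_state();print(s['torque'],s['gripper_width'])"
```

```text
13.5 [0.5248 0.1646 0.089 ] [-9.000e+01  3.000e-02 -8.999e+01] [ 17.4  22.9 -18.6  48.5   0.  107.4] [-2.3 -0.5  5.9]
[-0.03160541  0.45748759  0.03170037] 0.05195696060555662
```

View pics/side9.png

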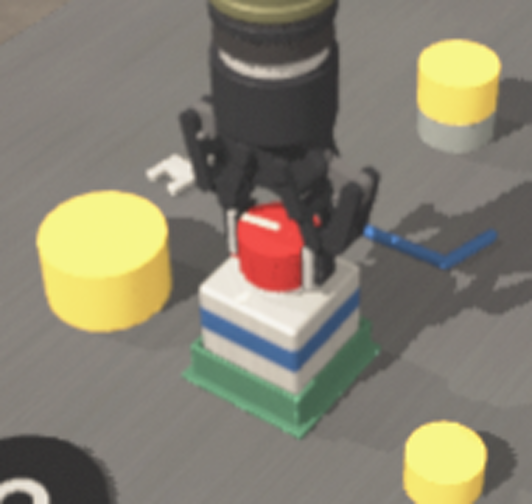

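The cap is gripped, 52 mm wide. Turning it anticlockwise while following the thread rise.

Emit:
servo_tool(
  steps=[0,-0.00015,0,0,-4,0,1,0,-0.00015,0,0,-4,0,1,0,-0.00015,0,0,-4,0,1,0,-0.00015,0,0,-4,0,1,0,-0.00015,0,0,-4,0,1,0,-0.00015,0,0,-4,0,1,0,-0.00015,0,0,-4,0,1,0,-0.00015,0,0,-4,0,1,0,-0.00015,0,0,-4,0,1,0,0,0,0,0,0,1],
)

```text
time: 14.5
position: [0.5255, 0.1649, 0.0902]
eef_rot: [-89.9, 0.0, -54.0]
ft_force: [-0.9, 1.9, 4.6]
gripper_width: 0.0519
```

```bash
python3 snap.py 10; python3 -c "
from rig import telemetry as t;s=t.read_state();print(s['torque'],s['gripper_width'])"
```

```text
14.6 [0.5255 0.165  0.0903] [-8.991e+01  1.000e-02 -5.404e+01] [ 17.4  22.9 -18.5  48.6   0.   71.4] [-0.7  1.7  4.8]
[0.31933871 0.19875149 0.14224425] 0.05161735484866966
```

View pics/side10.png

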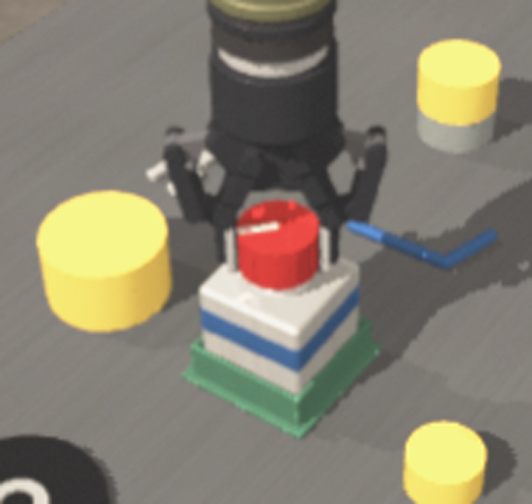

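The stripe has turned with the gripper, and the tin is steady. Continuing.

Emit:
servo_tool(
  steps=[0,-0.00015,0,0,-4,0,1,0,-0.00015,0,0,-4,0,1,0,-0.00015,0,0,-4,0,1,0,-0.00015,0,0,-4,0,1,0,-0.00015,0,0,-4,0,1,0,-0.00015,0,0,-4,0,1,0,-0.00015,0,0,-4,0,1,0,-0.00015,0,0,-4,0,1,0,-0.00015,0,0,-4,0,1,0,0,0,0,0,0,1],
)

```text
time: 15.6
position: [0.5264, 0.1648, 0.0923]
eef_rot: [-89.9, -0.2, -18.0]
ft_force: [-0.9, 0.4, 8.3]
gripper_width: 0.0519
```

```bash
python3 snap.py 11; python3 - <<'E'
from rig import telemetry as t;s=t.read_state();print(s['torque'],s['gripper_width'])
import pickle; from h import *
for k in("0","7","10","11"):
    f=pickle.load(open(f"side{k}.pkl","rb")); H=hsv(f)
    P=pts(f,f["z_map"]>0); v,u=np.nonzero(f["z_map"]>0)
    c=np.array([.5252,.1655]); near=np.hypot(*(P[:,:2]-c).T)<.045
    S=P[near&(abs(P[:,2]-.084)<.003)]; print(k,"shoulder z",np.median(S[:,2]),S[:,:2].mean(0))
    hv=H[v,u]
    for lo in (.123,):
        sel=near&(P[:,2]>.122)&(P[:,2]<.136)&(np.hypot(*(P[:,:2]-c).T)<.023)
        W=P[sel&(hv[:,1]<110)&(hv[:,2]>180)]
        red=P[sel&((hv[:,0]<7)|(hv[:,0]>173))&(hv[:,1]>150)]
        if len(W)>5:
            d=W[:,:2].mean(0)-c; print("  redz",np.median(red[:,2]),"stripe",np.degrees(np.arctan2(d[1],d[0])),len(W))
f=pickle.load(open("side11.pkl","rb"))
cv2.imwrite("pics/s11.png",cv2.resize(f["image"][215:300,235:310],None,fx=7,fy=7,interpolation=cv2.INTER_CUBIC)[:,:,::-1])
E
```

```text
15.7 [0.5264 0.1648 0.0923] [-89.9   -0.15 -18.07] [ 17.4  22.8 -18.3  48.8  -0.   35.5] [-0.7  0.3  8.8]
[0.13782257 0.19798589 0.00520877] 0.051822499540709555
0 shoulder z 0.08395840211127747 [0.51310474 0.18085815]
7 shoulder z 0.08404263673589851 [0.51540532 0.17717695]
  redz 0.125531682081228 stripe 1.7064174403368597 36
10 shoulder z 0.08405445457991267 [0.51411706 0.17994413]
  redz 0.12675227565020986 stripe 35.14832707015496 34
11 shoulder z 0.08405697352181568 [0.51202645 0.17653188]
  redz 0.1288313489684989 stripe 67.82677023166757 27
```

View pics/s11.png

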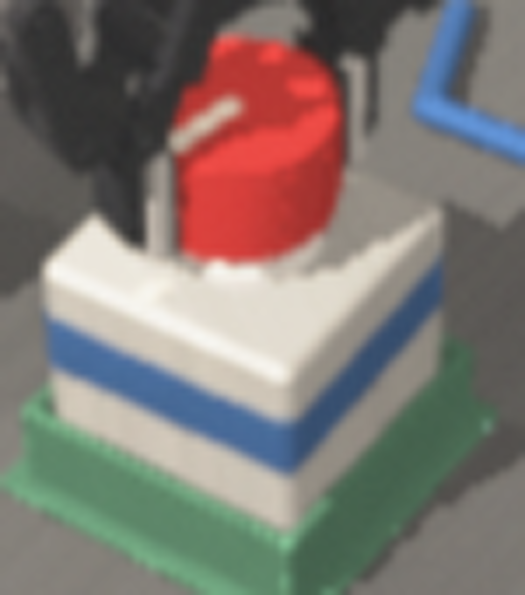

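```bash
python3 - <<'E'
import pickle; from h import *
f=pickle.load(open("side11.pkl","rb"))
g=lambda x,y:(235+x/7-.43,215+y/7-.43)
s=plane(f,[g(238,105),g(178,145)],.1288); d=s[1]-s[0]; print(s,np.degrees(np.arctan2(d[1],d[0])))
b=plane(f,[g(135,300),g(165,282)],.0845); d=b-[.5253,.1655,0]; print(b,np.degrees(np.arctan2(d[:,1],d[:,0])))
f=pickle.load(open("top7.pkl","rb"))
g=lambda x,y:(215+x/7-.43,185+y/7-.43)
s=plane(f,[g(257,190),g(249,95)],.1255);d=s[1]-s[0]; print("start stripe",np.degrees(np.arctan2(d[1],d[0])))
b=plane(f,[g(275,95),g(140,190)],.0845); d=b-[.5238,.1646,0]; print("red/white bars",np.degrees(np.arctan2(d[:,1],d[:,0])))
E
```

```text
[[0.52631663 0.16454967 0.1288    ]
 [0.52930929 0.18550685 0.1288    ]] 81.87317184557179
[[0.53323949 0.20073171 0.0845    ]
 [0.53109543 0.19097808 0.0845    ]] [77.30049935 77.18512507]
start stripe 10.82332959222106
red/white bars [ 1.94730438 78.47582351]
```

The stripe (81.9°) now lines up with the white bar (about 78°), the cap has risen 3.3 mm, and the twisting moment is gone, so the threads should be free. I'll do a small test lift first.

Emit:
servo_tool(
  steps=[0,-0.001,0,0,0,0,1,0,-0.001,0,0,0,0,1,0,-0.001,0,0,0,0,1,0,-0.001,0,0,0,0,1,0,-0.001,0,0,0,0,1,0,0,0,0,0,0,1],
)

```text
time: 16.3
position: [0.5251, 0.1644, 0.0959]
eef_rot: [-90.0, 0.0, -18.0]
ft_force: [0.3, 0.3, 0.4]
gripper_width: 0.0519
```

```bash
python3 snap.py 12; python3 - <<'E'
import pickle; from h import *
f=pickle.load(open("side12.pkl","rb")); H=hsv(f)
P=pts(f,f["z_map"]>0); v,u=np.nonzero(f["z_map"]>0)
c=np.array([.5252,.1655]); near=np.hypot(*(P[:,:2]-c).T)<.045
S=P[near&(abs(P[:,2]-.086)<.006)]; print("shoulder z",np.median(S[:,2]))
hv=H[v,u]; sel=near&(P[:,2]>.12)&(P[:,2]<.15)&(np.hypot(*(P[:,:2]-c).T)<.022)&((hv[:,0]<7)|(hv[:,0]>173))&(hv[:,1]>150)
print("red",np.median(P[sel][:,2]))
cv2.imwrite("pics/s12.png",cv2.resize(f["image"][215:300,235:310],None,fx=7,fy=7,interpolation=cv2.INTER_CUBIC)[:,:,::-1])
E
```

```text
16.4 [0.525  0.1644 0.0959] [-90.   0. -18.] [ 17.4  22.6 -18.   49.5  -0.   35.4] [ 0.2 -0.1 -0.1]
shoulder z 0.08408007163228615
red 0.1322150722867148
```

View pics/s12.png

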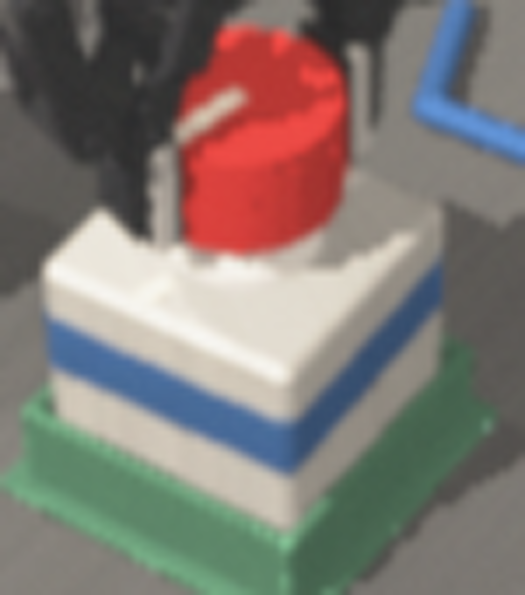

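The cap came up 3.4 mm with no pull on the tool, and the shoulder is still at 0.0841, so it is free. Lifting it clear.

Emit:
servo_tool(
  steps=[0,-0.004,0,0,0,0,1,0,-0.006,0,0,0,0,1,0,-0.008,0,0,0,0,1,0,-0.008,0,0,0,0,1,0,-0.008,0,0,0,0,1,0,-0.005,0,0,0,0,1,0,-0.003,0,0,0,0,1,0,0,0,0,0,0,1,0,0,0,0,0,0,1,0,0,0,0,0,0,1],
)

```text
time: 17.4
position: [0.5247, 0.1643, 0.1376]
eef_rot: [-90.0, 0.0, -18.0]
ft_force: [0.2, -0.4, -1.7]
gripper_width: 0.0519
```

```bash
python3 snap.py 13; python3 - <<'E'
import pickle; from h import *
f=pickle.load(open("side13.pkl","rb")); H=hsv(f)
P=pts(f,f["z_map"]>0); v,u=np.nonzero(f["z_map"]>0)
c=np.array([.5252,.1655]); near=np.hypot(*(P[:,:2]-c).T)<.055
S=P[near&(abs(P[:,2]-.084)<.004)]; print("shoulder z",np.median(S[:,2]),cv2.minAreaRect((S[:,:2]*1000).astype(np.float32)))
hv=H[v,u]; sel=near&(P[:,2]>.12)&(P[:,2]<.2)&(np.hypot(*(P[:,:2]-c).T)<.04)&((hv[:,0]<7)|(hv[:,0]>173))&(hv[:,1]>120)
R=P[sel]; print("red z",np.percentile(R[:,2],[2,98]),R[:,:2].min(0),R[:,:2].max(0))
T=R[R[:,2]>np.percentile(R[:,2],98)-.005]; A=np.c_[T[:,:2]-c,np.ones(len(T))]; print("tilt",np.linalg.lstsq(A,T[:,2],rcond=None)[0], len(T))
y=(cv2.inRange(H,(24,100,100),(34,255,255))>0)
P=pts(f,y); P=P[(abs(P[:,0]-.567)<.06)&(abs(P[:,1]+.131)<.06)&(abs(P[:,2]-.068)<.004)]
hull=P[cv2.convexHull(P[:,:2].astype(np.float32),returnPoints=False)[:,0]]; print("dust",np.median(P[:,2]),circ(hull))
E
```

```text
17.5 [0.5248 0.1643 0.1376] [-9.003e+01  4.000e-02 -1.800e+01] [ 17.4  20.5 -14.3  55.2  -0.   35.4] [ 0.2 -0.8 -0.8]
shoulder z 0.0839490320149821 ((524.6753540039062, 166.20545959472656), (77.84445190429688, 78.4736099243164), 4.437644004821777)
red z [0.14415818 0.17608078] [0.49720389 0.13729076] [0.54505522 0.19268905]
tilt [0.01703195 0.00417501 0.17424343] 366
dust 0.0681805938789285 (array([ 0.56838645, -0.13100796]), np.float64(0.03278971369961182))
```

View pics/side13.png

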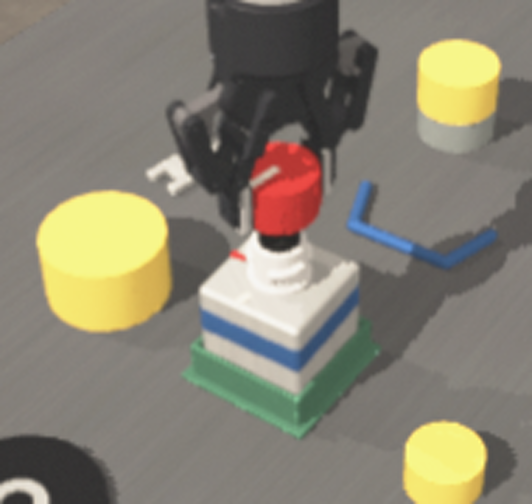

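The red cap is level over the neck at (287,188). Its top is at z 0.174, so its centre is about 0.154 m above the tin's underside. The seal is visible clear below it at (280,240), the tin is seated and the dust cap is on the holder. Handing in.

```bash
python3 -c "
from rig import hand_in; print(hand_in())"
```

```text
the job is handed in; nothing more can be done
None
```

The job is handed in: the yellow dust cap is over the holder's post and the red cap is off the neck, still held just above it. No verdict was reported.

- **Dust cap:** I set the middle-sized cap over the post, lowered it until it touched, and released it. At the end its centre was about 1 mm off the holder axis, and its top was at z 0.068 m, which is fully seated.
- **Red cap:** I turned it 72° anticlockwise in one grasp at 70 N, until its stripe lined up with the white bar within about 4°. It rose 3.3 mm, and a small test lift met no resistance, so I lifted it straight up.
- **Final state:** Time was about 17.5 s. The red cap is level within about 1° and its centre is about 154 mm above the tin's underside. It hangs about 18 mm above the seal, with a gripper opening of 52 mm. The tin's shoulder stayed at z 0.084 m, so the tin did not lift.
- **Bystanders:** No move went near the wrench, stove handle or grinding disc. They looked unmoved where visible, but I did not measure them at the end.

Two disagreements: the two cameras differ by 1–2 mm. The rough stripe angle taken from depth (68°) was below the one traced by hand (82°), because a finger partly hid the stripe; I went by the traced angle, the rise and the force-free test lift.

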